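# Make up a hose-repair kit tray

### The job

Make up the hose-repair kit on the dark steel tray: stand the two small steel ferrules side by side in the round pan, stand the brass straight adapter thread down in the square pan, and set the elbow lengthwise in the oblong pan with its free leg still pointing up. Each part must sit flat on the floor of its pan, not propped on the rim. Leave the two bigger ferrules and the brass nut where they stand; they belong to another hose size.

Things in the scene. Friction and masses are not known exactly. Their poses are not given: they have to be found in the camera images.
- small_ferrule_a_center (a point): One of the two small crimp ferrules: plain bright-steel sleeve, 27 mm diameter, 28 mm high, bored through; the narrowest sleeves here; about 50 g. Point: its centre, half-way up; z up along the bore. Loose, standing on the bench.
- small_ferrule_b_center (a point): The other small crimp ferrule, identical: bright steel, 27 mm diameter, 28 mm high. Point: its centre, half-way up; z up along the bore. Loose, standing on the bench.
- adapter_center (a point): Straight adapter, brass, 46 mm high, standing on its bright thread (24 mm diameter, lowest 15 mm); hexagon collar 31 mm over the corners from 15 to 29 mm up; round stub 21 mm diameter above that to the top, to be gripped from any side. Point: on its upright axis, half-way up (23 mm). Loose, about 90 g.
- elbow_center (a point): Elbow adapter, bright steel, 28 x 57 x 45 mm (own x, y, z). A level body 26 mm wide and high along its y, threaded at y = -28 mm; a round stub, 21 mm diameter, stands up at y = +16 mm from 26 mm to the top (45 mm). Point: middle of the outline, half-way up (22.5 mm). Grip stub or body across x. Loose, about 120 g.
- big_ferrule_steel_center (a point): Look-alike, not for the kit: a bigger crimp ferrule of bright steel, 33 mm diameter, 30 mm high, clearly wider than the two small ones. Point: its centre, half-way up; z up along the bore. Loose, standing on the bench.
- big_ferrule_brass_center (a point): Look-alike, not for the kit: a bigger crimp ferrule of brass, 33 mm diameter, 36 mm high. Point: its centre, half-way up; z up along the bore. Loose, standing on the bench.
- brass_nut_center (a point): Look-alike, not for the kit: a low brass hexagon nut, 35 mm over the corners, 16 mm high, open hole. Point: its centre, half-way up; z up along the bore. Loose, standing on the bench.
- round_pan: Round grey pan, outside diameter 92 mm, inside 86 mm: room for two small ferrules. Fixed on the kit tray. Point: centre of its underside, 2 mm above the bench; inner floor 3 mm and rim 10 mm above the point; walls 3 mm. The tray is a dark steel sheet 204 mm square, turned up to 0.3 rad, with the three pans and a white tape roll in its quarters, in any arrangement, 98 mm apart.
- square_pan: Square grey pan, outside 66 x 66 mm, inside 60 x 60 mm, sides along its x and y axes. Fixed on the kit tray. Point: centre of its underside, 2 mm above the bench; inner floor 3 mm and rim 10 mm above the point; walls 3 mm.
- oblong_pan: Oblong grey pan, outside 62 mm along its x and 92 mm along its y, inside 56 x 86 mm; the elbow lies in it lengthwise, either way round. Fixed on the kit tray. Point: centre of its underside, 2 mm above the bench; inner floor 3 mm and rim 10 mm above the point; walls 3 mm.

How it is judged:
By the outcome, as a careful person would: the job done as asked, in the order asked, and still so for the second after the job is handed in, with the robot touching nothing.
It also fails if it takes over 106 s, if anything falls off the work surface, if the arm or the gripper's body presses on something with over 40 N, if the wrist force passes 120 N, or if a joint passes its speed limit or range.

### The arm

A 6-joint arm with a two-finger parallel gripper is mounted at the origin on the work surface; the furniture and walls round the work are solid. World frame = base frame: x ahead of the robot, y to its left, z up, the work surface at z = 0. Lengths are in m, angles in rad, forces in N, time in s.
With the tool pointing down it reaches from about 0.4 to 0.825 m from the base axis. Payload 7 kg.
Tool frame: the origin (TCP) lies midway between the tips of the shut fingers; the grasp point (between the pads) lies arm.hold_point_z behind it (arm.hold_point_z is the distance from the TCP to the grasp point, in m); z points along the fingers, y is the line along which they close (so a half turn about z gives the same grasp; the last joint's range is limited). The gripper opens to 88 mm and grips with 3 to 60 N. Pads are 19 mm wide; open, the fingers measure 130 mm over their backs; the gripper's body (78 mm by 193 mm) begins 47 mm behind the grasp point.
Start: joints at [1.533, 0.359, 0.012, 0, -1.224, -0.288], TCP at [0.216, 0.639, 0.227] pointing down, gripper open.
Joint ranges: [-3.07, 3.07], [-1.43, 2.12], [-1.02, 1.25], [-3.03, 1.67], [-3.05, -0], [-3.03, 3.03]. Speed limits (rad/s): [2.39, 2.39, 3.01, 3.14, 3.14, 3.14].

### API

Orientations are given as [roll, pitch, yaw] about the fixed x, y, z axes, in that order (R = Rz(yaw) Ry(pitch) Rx(roll)).
In Python, from station import arm gives the robot as it stands.
- The arm moves only by the shell command python3 -m crank 'ROWS' [OPENING] [FORCE]. ROWS is JSON, a list that holds one entry, the list of rows, each a list of 4 numbers: the shift along the tool's x, y, z in units of 25 mm (1.0 is 25 mm), then the turn about the tool's z in units of 5 degrees (1.0 is 5 degrees). A call has 1 to 12 rows; each row is the pose to reach, as a shift and turn from the pose commanded when the call began, along the tool's axes at that moment; what a row does not reach only later rows make up. A row lasts 1/8 s, in which the tool goes at most 62.5 mm and 10.7 degrees, less where a joint would pass 70% of its speed; a pose out of reach is approached as far as the arm can. A call with a gripper value outside its range is refused whole. OPENING is the closure, from 0 (fully open) to 1 (shut), set as the call begins (- or left out, the last holds). The fingers move at their own pace and stop on an object; FORCE is the grip in N (left out, the last holds). Time passes only in rows, so rows that repeat a pose let the fingers close. It gives the time, the measured TCP pose, the force, the opening and the grip force at its end, in the units of the state.
- arm.get_state(): the state, without advancing time (a new reading comes with each control period).
- arm.grab_frame(name): name is "scene" or "side" or "wrist"; returns (picture, depth): 480x640x3 uint8, red, green, blue; 480x640 float32, m along the optical axis (not along the pixel's ray), 0 where there is no reading.
- arm.get_calibration(name): a dict with "mtx" (3x3 intrinsics, pixels), "R" (3x3) and "t" (3): a world point X has camera coordinates R X + t; the wrist camera has in their place "mount" (4x4, takes a point from camera to tool coordinates, whose origin is the TCP and whose axes are the flange's). Camera axes: x right, y down, z forward; pixel columns grow to the right and rows downward; lengths in m; the calibration is good to about 2 mm. A picture is of the moment at which its call begins: read the wrist's pose just before it. get_calibration takes no time and is no camera call.
- arm.job_done(): hands the job in; it is judged then, once.
Trained networks look in the newest picture that a camera, given by its name, has taken for a name from the list of things; names that differ only in an ending like _2 or _b are one class to them, and where a whole thing is asked for, a point or a joint stands for the part that bears it (a point fixed in the world has none). Each returns a list of dicts, best first, with "score" (0 to 1); they miss things now and then, are a little off and sometimes report something else, mostly with a low value. They report only what shows in the picture. A call takes as long as a camera call.
- arm.recognise(thing, camera): "extent" ([left, top, width, height] in pixels, round what is visible of it).
- arm.trace(thing, camera): "mask" (480x640 bool, what is visible of it) and "extent" ([left, top, width, height] in pixels, round what is visible of it).
The state is a dict: "t": time; "q": joint angles; "qd": joint speeds; "joint_efforts": joint torques, N m; "eef_pos": TCP position; "ee_rot": TCP orientation; "force": force on the tool from outside, world axes, zero at the start; "moment": the same for the moment, N m; "width": finger opening in m; "gripper_force": force on a finger pad.
Only numpy, scipy, OpenCV 4.12 (cv2) and the standard library are available. Lean on these libraries where they do the work, as an engineer would, in place of code of your own. Each camera call takes 0.05 s, during which the arm holds its last target. There are 200 camera calls.

## Working session

There is one attempt and no reset: what is moved stays moved. The work goes in short steps, Python scripts to look and compute and a shell command to move; the robot and the scene stay as the last step left them, time stands still between calls to the robot, and variables do not carry over. Pictures are saved under pics/ and viewed, at most 14 in all, crops included, and the job is handed in when it is done.

```bash
mkdir -p pics; ls; cat > h.py <<'E'
import numpy as np,cv2
from station import arm
def save(n,f):
    p,d=arm.grab_frame(n); cv2.imwrite(f,p[:,:,::-1]); return p,d
def pts(n,d,mask,T=None):
    c=arm.get_calibration(n);K=c["mtx"]
    v,u=np.nonzero(mask&(d>0));z=d[v,u]
    X=np.stack([(u-K[0][2])/K[0][0]*z,(v-K[1][2])/K[1][1]*z,z],1)
    if T is not None: return X@T[:3,:3].T+T[:3,3]
    return (X-np.array(c["t"]))@np.array(c["R"])
E
python3 - <<'E'
from h import *
s=arm.get_state();print(s);print(arm.hold_point_z)
for n in("scene","side","wrist"):
    save(n,f"pics/{n}0.png")
a=[cv2.imread(f"pics/{n}0.png") for n in("side","wrist")]
cv2.imwrite("pics/sw0.png",cv2.resize(np.hstack(a),(800,300)))
print(arm.get_calibration("wrist"))
E
```

```text
pics
{'t': 0.0, 'q': array([ 1.53311729e+00,  3.59387023e-01,  1.10656057e-02, -3.31751460e-04,
       -1.22411939e+00, -2.88098336e-01]), 'qd': array([-0.0011981 ,  0.00225481,  0.00071922, -0.00031956, -0.00030678,
       -0.00047225]), 'joint_efforts': array([ 4.12254713e-04, -5.82725966e+01,  2.93059534e+01,  6.99706256e+00,
        6.86616695e-03, -1.69444907e-04]), 'eef_pos': array([0.21590722, 0.63901934, 0.22562886]), 'ee_rot': array([ 3.13992733e+00, -1.68272392e-04, -3.25890210e-01]), 'force': array([0.12006208, 0.39151669, 0.14390824]), 'moment': array([-0.04936574,  0.01030893,  0.00748904]), 'gripper_force': 0.0, 'width': 0.0878441558211464}
0.0188
{'mtx': array([[347.61441968,   0.        , 321.33558686],
       [  0.        , 347.61441968, 242.86907124],
       [  0.        ,   0.        ,   1.        ]]), 'mount': array([[ 1.32054179e-04, -9.68491188e-01, -2.49047789e-01,
         6.73691563e-02],
       [ 9.99999973e-01,  1.74958883e-04, -1.50139703e-04,
         7.69952028e-06],
       [ 1.88982103e-04, -2.49047763e-01,  9.68491185e-01,
        -1.58673720e-01],
       [ 0.00000000e+00,  0.00000000e+00,  0.00000000e+00,
         1.00000000e+00]])}
```

View pics/scene0.png

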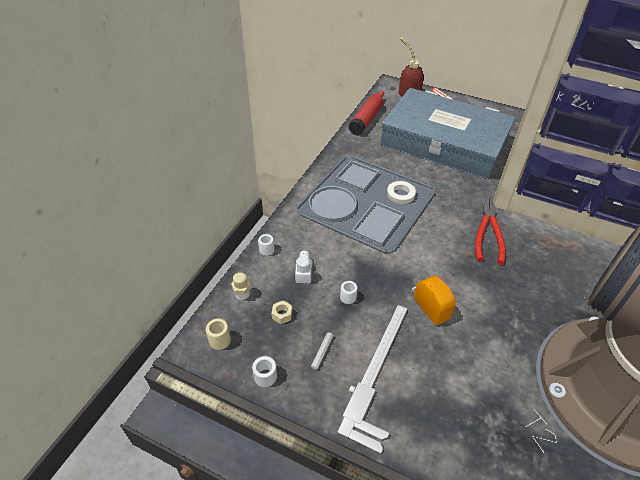

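View pics/sw0.png

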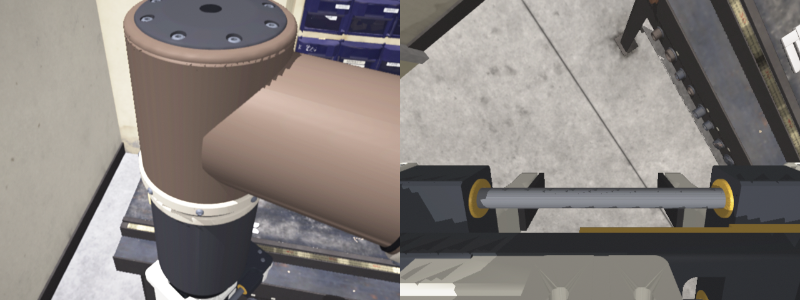

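The scene view shows everything. Small ferrules are at about (266,244) and (348,292), the adapter at (241,285) and the elbow at (304,267). Of the look-alikes, big steel is at (264,372), big brass at (218,333) and the nut at (282,312). The pans are round (333,203), square (357,176) and oblong (380,222). The side and wrist views don't help yet.

```bash
cat > loc.py <<'E'
from h import *
def loc(n,names,T=None,d=None,top=None):
    for k in names:
        for r in arm.trace(k,n)[:3]:
            if r["score"]<.3: continue
            P=pts(n,d,r["mask"],T)
            if len(P)<20: print(k,r["extent"],"few");continue
            zt=np.percentile(P[:,2],97)
            Q=P[P[:,2]>zt-.004]
            c,sz,a=cv2.minAreaRect((Q[:,:2]*1000).astype(np.float32))
            (e,rad)=cv2.minEnclosingCircle((Q[:,:2]*1000).astype(np.float32))
            print(k,round(r["score"],2),np.round(r["extent"]),"ztop%.3f"%zt,"top rect",np.round(c,1),np.round(sz,1),round(a,1),"circ",np.round(e,1),round(rad,1))
ALL=["small_ferrule_a_center","adapter_center","elbow_center","big_ferrule_steel_center","big_ferrule_brass_center","brass_nut_center","round_pan","square_pan","oblong_pan"]
E
python3 - <<'E'
from loc import *
p,d=arm.grab_frame("scene")
loc("scene",ALL,d=d)
c=arm.get_calibration("scene");print(-np.array(c["R"]).T@c["t"])
# elbow direction
r=arm.trace("elbow_center","scene")[0];P=pts("scene",d,r["mask"])
for lo,hi in((.0,.022),(.022,.030),(.032,.06)):
    Q=P[(P[:,2]>lo)&(P[:,2]<hi)];print(lo,len(Q),Q.mean(0),cv2.minAreaRect((Q[:,:2]*1000).astype(np.float32)))
E
```

```text
small_ferrule_a_center 0.69 [341. 276.  19.  27.] ztop0.028 top rect [402.  134.2] [26.2 25.8] 72.3 circ [401.7 133.6] 14.7
adapter_center 0.67 [234. 274.  17.  27.] ztop0.046 top rect [535.  243.7] [18.9 19.9] 46.8 circ [535.  242.7] 10.8
elbow_center 0.82 [291. 246.  22.  37.] ztop0.045 top rect [482.7 151.8] [19.5 19.5] 42.5 circ [483.8 151.8] 11.1
big_ferrule_steel_center 0.75 [251. 356.  26.  30.] ztop0.031 top rect [402.8 322.2] [30.7 31.9] 44.0 circ [403.5 323.1] 16.8
big_ferrule_brass_center 0.76 [206. 317.  23.  36.] ztop0.037 top rect [497.6 324.8] [30.8 31.7] 31.5 circ [497.5 325. ] 16.6
brass_nut_center 0.58 [273. 301.  18.  22.] ztop0.017 top rect [458.3 229.4] [30.8 30.8] 68.9 circ [458.6 229. ] 16.8
round_pan 0.8 [309. 186.  50.  35.] ztop0.012 top rect [561. -16.] [90.1 92.2] 76.9 circ [559.9 -17.1] 47.7
square_pan 0.96 [337. 161.  42.  30.] ztop0.013 top rect [ 575.1 -112.7] [66.8 68. ] 10.4 circ [ 573.  -112.4] 44.4
[0.1185478  0.54622813 0.66986339]
0.0 186 [0.48585384 0.14756416 0.0140978 ] ((497.8013610839844, 134.31539916992188), (25.98419952392578, 72.8842544555664), 39.82526397705078)
0.022 115 [0.48300412 0.15183444 0.02519249] ((492.98834228515625, 141.76483154296875), (24.789148330688477, 54.53382110595703), 41.443580627441406)
0.032 154 [0.48149461 0.15333713 0.04157634] ((482.7354736328125, 151.80003356933594), (19.554548263549805, 19.555782318115234), 42.0216064453125)
```

```bash
cat >> h.py <<'E'
def go(x,y,z,yaw=None):
    "print rows values (units) from current measured pose to target TCP"
    s=arm.get_state();p=s["eef_pos"];psi=s["ee_rot"][2]
    if yaw is None:yaw=psi
    dx,dy,dz=np.array([x,y,z])-p;c,sn=np.cos(psi),np.sin(psi)
    t=-(np.degrees(yaw-psi)+180)%360-180
    t=-(((np.degrees(yaw-psi))+90)%180-90)  # half-turn symmetric
    print("row",np.round([(c*dx+sn*dy)/.025,(sn*dx-c*dy)/.025,-dz/.025,t/5],2),"at",np.round(p,4),round(psi,3),"t",s["t"])
def wristT():
    from scipy.spatial.transform import Rotation as R
    s=arm.get_state();T=np.eye(4);T[:3,:3]=R.from_euler("xyz",s["ee_rot"]).as_matrix();T[:3,3]=s["eef_pos"]
    return T@arm.get_calibration("wrist")["mount"]
E
python3 - <<'E'
from h import *
p,d=arm.grab_frame("scene")
m=np.zeros((480,640),bool);m[230:258,254:280]=1
P=pts("scene",d,m);Q=P[(P[:,2]>.024)&(P[:,2]<.04)];print(cv2.minEnclosingCircle((Q[:,:2]*1000).astype(np.float32)),len(Q))
go(.50,.08,.30,0.17)
E
```

```text
((573.6679077148438, 146.07510375976562), 14.57204818725586) 107
row [17.92 17.57 -2.94 -5.68] at [0.216  0.6395 0.2266] -0.326 t 0.75
```

```bash
python3 -m crank '[[[0,0,-3,0],[17.9,17.6,-3,-5.7],[17.9,17.6,-3,-5.7],[17.9,17.6,-3,-5.7],[17.9,17.6,-3,-5.7],[17.9,17.6,-3,-5.7],[17.9,17.6,-3,-5.7],[17.9,17.6,-3,-5.7],[17.9,17.6,-3,-5.7],[17.9,17.6,-3,-5.7],[17.9,17.6,-3,-5.7],[17.9,17.6,-3,-5.7]]]' 0.3 20
python3 -m crank '[[[0,0,0,0],[0,0,0,0],[0,0,0,0]]]'
python3 - <<'E'
from loc import *
T=wristT();print(arm.get_state()["eef_pos"],arm.get_state()["ee_rot"])
p,d=save("wrist","pics/w1.png")
loc("wrist",ALL,T=T,d=d)
E
```

```text
t: 2.25
eef_pos: [0.5002, 0.0758, 0.3016]
ee_rot: [3.141, 0.0, 0.166]
force: [-0.7, 0.9, -0.3]
width: 0.0614
gripper_force: 0.0
t: 2.62
eef_pos: [0.4989, 0.0806, 0.3017]
ee_rot: [-3.141, -0.0, 0.174]
force: [-0.4, 0.4, -0.2]
width: 0.0615
gripper_force: 0.0
[0.49886366 0.08056489 0.3017076 ] [-3.14145402e+00 -2.79776226e-04  1.73801119e-01]
small_ferrule_a_center 0.95 [263. 256.  19.  29.] ztop0.029 top rect [402.2 131.3] [25.4 24.7] 5.3 circ [401.7 132.3] 13.5
adapter_center 0.68 [182. 146.  30.  22.] ztop0.047 top rect [535.6 240.6] [19.2 20.7] 10.0 circ [535.9 240.7] 10.5
elbow_center 0.63 [249. 188.  48.  33.] ztop0.046 top rect [484.4 149.3] [20.3 19.6] 54.3 circ [484.  149.7] 10.4
big_ferrule_steel_center 0.86 [113. 233.  39.  32.] ztop0.031 top rect [403.6 320.5] [31.8 33. ] 70.6 circ [403.3 320.4] 17.3
big_ferrule_brass_center 0.87 [108. 165.  40.  24.] ztop0.037 top rect [498.1 322.1] [30.9 30.7] 10.2 circ [498.1 322.4] 16.3
big_ferrule_brass_center 0.44 [262. 126.  29.  24.] ztop0.030 top rect [574.5 145.4] [26.  25.1] 54.3 circ [574.3 145.8] 13.4
brass_nut_center 0.81 [194. 205.  22.  29.] ztop0.018 top rect [459.5 227.6] [32.7 29.3] 1.7 circ [459.6 227.7] 16.6
round_pan 0.73 [373. 136.  71.  74.] ztop0.013 top rect [559.9 -18. ] [90.9 90.9] 29.1 circ [560.  -18.6] 46.1
square_pan 0.91 [456. 146.  58.  54.] ztop0.013 top rect [ 575.2 -115.1] [65.9 67.2] 8.6 circ [ 574.7 -114.9] 45.8
oblong_pan 0.36 [108. 160.  42.  32.] ztop0.037 top rect [497.9 323.1] [30.8 32.7] 9.5 circ [498.1 323.2] 16.5
```

View pics/w1.png

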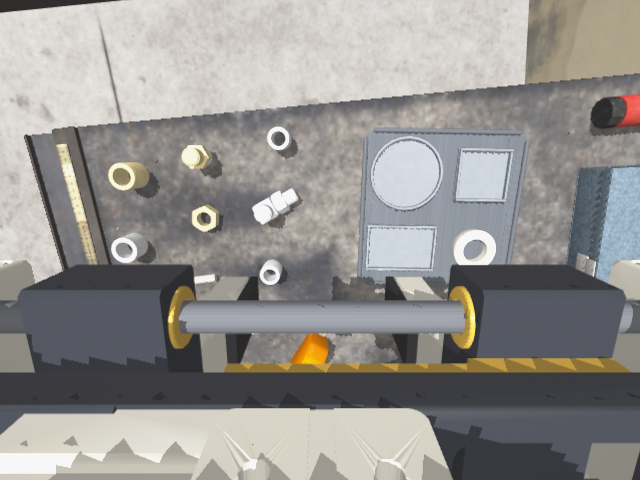

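The wrist view shows the pans clearly: round (405,173), square (485,175) and oblong (402,248) with its long side along world y. Ferrule B is at (279,138), A at (271,272) and the elbow at (275,205).

```bash
python3 - <<'E'
from loc import *
T=wristT();p,d=arm.grab_frame("wrist")
def box(a,b,c,e):
    m=np.zeros((480,640),bool);m[b:e,a:c]=1;return m
P=pts("wrist",d,box(358,218,444,278),T);Q=P[(P[:,2]>.0105)&(P[:,2]<.017)&(P[:,0]<.507)]
print("oblong",cv2.minAreaRect((Q[:,:2]*1000).astype(np.float32)),len(Q))
P=pts("wrist",d,box(245,184,303,225),T);Q=P[(P[:,2]>.018)&(P[:,2]<.03)]
print("elbow",cv2.minAreaRect((Q[:,:2]*1000).astype(np.float32)),len(Q))
p,d=arm.grab_frame("scene");P=pts("scene",d,box(405,265,470,330));Q=P[P[:,2]>.03];print("orange",Q.min(0),Q.max(0))
go(.574,.1457,.06,.15)
E
```

```text
oblong ((463.30810546875, -33.684173583984375), (62.227447509765625, 92.33859252929688), 8.954864501953125) 501
elbow ((493.51556396484375, 137.6757354736328), (25.98016357421875, 56.5316162109375), 38.70860290527344) 528
orange [0.252905   0.04401886 0.03000171] [0.32107768 0.08800673 0.0633508 ]
row [ 3.4  -2.1   9.66  0.25] at [0.4992 0.0793 0.3016] 0.172 t 3.225
```

```bash
python3 -m crank '[[[1.7,-1.05,2,0.25],[3.4,-2.1,4,0.25],[3.4,-2.1,6.5,0.25],[3.4,-2.1,9,0.25],[3.4,-2.1,10.5,0.25],[3.4,-2.1,11.6,0.25],[3.4,-2.1,11.6,0.25],[3.4,-2.1,11.6,0.25]]]'
python3 -c "
from h import *
go(.574,.1457,.011,.15)"
```

```text
t: 4.22
eef_pos: [0.5749, 0.146, 0.0127]
ee_rot: [-3.141, -0.001, 0.15]
force: [-0.0, 0.4, 0.1]
width: 0.0612
gripper_force: 0.0
row [-0.04  0.01  0.07  0.  ] at [0.5749 0.146  0.0127] 0.15 t 4.225
```

Spot on; close and lift.

```bash
python3 -m crank '[[[0,0,0.05,0],[0,0,0.05,0],[0,0,0.05,0],[0,0,0.05,0],[0,0,0.05,0],[0,0,0.05,0],[0,0,-1,0],[0,0,-3,0],[0,0,-3,0]]]' 1 25
python3 -c "
from h import *
go(.579,-.0144,.05,.15);go(.579,-.0144,.018,.15)"
```

```text
t: 5.35
eef_pos: [0.5764, 0.1468, 0.0903]
ee_rot: [-3.139, -0.007, 0.15]
force: [-0.1, 0.7, -1.2]
width: 0.0262
gripper_force: 25.0
row [-0.86  6.39  1.61  0.  ] at [0.5764 0.1468 0.0903] 0.15 t 5.35
row [-0.86  6.39  2.89  0.  ] at [0.5764 0.1468 0.0903] 0.15 t 5.35
```

```bash
python3 -m crank '[[[-0.4,2.4,0,0],[-0.86,4.8,0,0],[-0.86,6.4,0,0],[-0.86,6.4,0.8,0],[-0.86,6.4,1.6,0],[-0.86,6.4,2.4,0],[-0.86,6.4,2.6,0],[-0.86,6.4,2.6,0],[-0.86,6.4,2.6,0]]]'
python3 -c "
from h import *
go(.579,-.0144,.0165,.15)"
```

```text
t: 6.48
eef_pos: [0.5771, -0.0156, 0.0222]
ee_rot: [-3.142, -0.001, 0.15]
force: [0.1, 0.5, -0.6]
width: 0.0263
gripper_force: 25.0
row [ 0.08 -0.04  0.23  0.  ] at [ 0.5771 -0.0156  0.0222] 0.15 t 6.475
```

```bash
python3 -m crank '[[[0.08,-0.04,0.12,0],[0.08,-0.04,0.2,0],[0.08,-0.04,0.22,0],[0.08,-0.04,0.22,0]]]'
python3 -m crank '[[[0,0,0,0],[0,0,0,0],[0,0,0,0],[0,0,-1,0],[0,0,-3.5,0],[0,0,-3.5,0],[0,0,-3.5,0]]]' 0.4
python3 -c "
from h import *
go(.402,.1325,.08,.15)"
```

```text
t: 6.98
eef_pos: [0.5784, -0.0145, 0.016]
ee_rot: [3.142, 0.0, 0.15]
force: [-0.4, -0.5, -1.0]
width: 0.0258
gripper_force: 25.0
t: 7.85
eef_pos: [0.5783, -0.0144, 0.1039]
ee_rot: [-3.141, -0.001, 0.15]
force: [-0.1, 0.0, -0.2]
width: 0.0529
gripper_force: 0.0
row [-6.1  -6.86  0.95 -0.01] at [ 0.5783 -0.0144  0.1039] 0.15 t 7.85
```

```bash
python3 -m crank '[[[-1.5,-1.7,0,0],[-3,-3.4,0,0],[-4.6,-5.1,0,0],[-6.1,-6.86,0,0],[-6.1,-6.86,0,0],[-6.1,-6.86,1.2,0],[-6.1,-6.86,2.4,0],[-6.1,-6.86,3.4,0],[-6.1,-6.86,3.7,0],[-6.1,-6.86,3.7,0],[-6.1,-6.86,3.7,0]]]'
python3 -c "
from h import *
go(.402,.1325,.0115,.15)"
```

```text
t: 9.22
eef_pos: [0.4026, 0.1325, 0.0117]
ee_rot: [-3.141, -0.001, 0.15]
force: [-0.1, 0.4, -0.2]
width: 0.0526
gripper_force: 0.0
row [-0.02 -0.    0.01 -0.  ] at [0.4026 0.1325 0.0117] 0.15 t 9.225
```

```bash
python3 -m crank '[[[0,0,0,0],[0,0,0,0],[0,0,0,0],[0,0,0,0],[0,0,0,0],[0,0,-1,0],[0,0,-2.5,0],[0,0,-4,0],[0,0,-4,0],[0,0,-4,0],[0,0,-4,0]]]' 1 25
python3 -c "
from h import *
go(.5414,-.0199,.05,.15);go(.5414,-.0199,.0165,.15)"
```

```text
t: 10.6
eef_pos: [0.4014, 0.1317, 0.11]
ee_rot: [3.14, 0.002, 0.15]
force: [0.6, 0.4, -0.5]
width: 0.0258
gripper_force: 25.0
row [ 4.63  6.83  2.4  -0.  ] at [0.4014 0.1317 0.11  ] 0.15 t 10.6
row [ 4.63  6.83  3.74 -0.  ] at [0.4014 0.1317 0.11  ] 0.15 t 10.6
```

```bash
python3 -m crank '[[[1.2,1.7,0,0],[2.3,3.4,0,0],[3.5,5.1,0,0],[4.6,6.83,0,0],[4.6,6.83,0,0],[4.6,6.83,1.2,0],[4.6,6.83,2.4,0],[4.6,6.83,3.3,0],[4.6,6.83,3.5,0],[4.6,6.83,3.5,0],[4.6,6.83,3.5,0]]]'
python3 -c "
from h import *
go(.5414,-.0199,.0165,.15)"
```

```text
t: 11.98
eef_pos: [0.5418, -0.019, 0.0244]
ee_rot: [-3.142, -0.001, 0.15]
force: [0.9, 0.5, 0.2]
width: 0.0255
gripper_force: 25.0
row [-0.02  0.03  0.32  0.  ] at [ 0.5418 -0.019   0.0244] 0.15 t 11.975
```

```bash
python3 -m crank '[[[0,0,0.15,0],[0,0,0.27,0],[0,0,0.31,0],[0,0,0.31,0]]]'
python3 -m crank '[[[0,0,0,0],[0,0,0,0],[0,0,0,0],[0,0,-1,0],[0,0,-3.5,0],[-2,0,-7,0],[-3,0,-8,0],[-3,0,-8,0],[-3,0,-8,0]]]' 0.4
python3 - <<'E'
from loc import *
T=wristT();p,d=save("wrist","pics/w2.png")
loc("wrist",["small_ferrule_a_center"],T=T,d=d)
cv2.imwrite("pics/w2c.png",cv2.imread("pics/w2.png")[:300])
go(.5355,.2415,.10,.15)
E
```

```text
t: 12.48
eef_pos: [0.5413, -0.0193, 0.0163]
ee_rot: [3.142, -0.0, 0.15]
force: [-0.8, -0.2, 5.2]
width: 0.0261
gripper_force: 25.0
t: 13.6
eef_pos: [0.4671, -0.0304, 0.2165]
ee_rot: [-3.141, -0.002, 0.15]
force: [0.2, -0.1, -0.0]
width: 0.0524
gripper_force: 0.0
small_ferrule_a_center 0.89 [310. 132.  27.  31.] ztop0.035 top rect [540.8 -19.6] [25.7 25.9] 52.7 circ [540.4 -19.9] 13.4
row [  4.34 -10.35   4.59  -0.  ] at [ 0.4669 -0.0305  0.2146] 0.15 t 13.7
```

View pics/w2c.png

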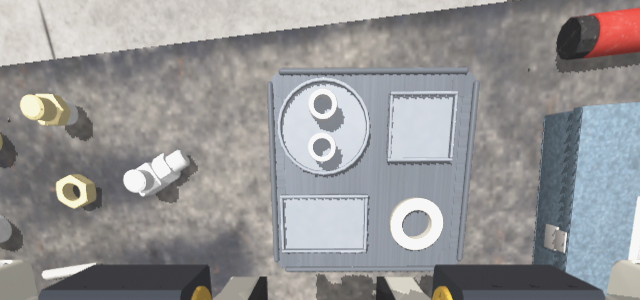

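Both ferrules stand upright in the round pan, at (322,103) and (321,147). Next the adapter.

```bash
python3 -m crank '[[[1,-2.4,0,0],[2,-4.8,0,0],[3,-7.2,1,0],[4.34,-10.35,2,0],[4.34,-10.35,3,0],[4.34,-10.35,5,0],[4.34,-10.35,6.5,0],[4.34,-10.35,7.3,0],[4.34,-10.35,7.3,0],[4.34,-10.35,7.3,0]]]'
python3 -c "
from h import *
go(.5355,.2415,.0315,.15)"
```

```text
t: 14.95
eef_pos: [0.536, 0.2415, 0.0329]
ee_rot: [3.141, 0.001, 0.15]
force: [-0.5, -0.3, -0.0]
width: 0.0525
gripper_force: 0.0
row [-0.02 -0.    0.06 -0.  ] at [0.536  0.2415 0.0329] 0.15 t 14.95
```

```bash
python3 -m crank '[[[0,0,0.05,0],[0,0,0.05,0],[0,0,0.05,0],[0,0,0.05,0],[0,0,0.05,0],[0,0,0.05,0],[0,0,-1,0],[0,0,-2.5,0],[0,0,-4,0],[0,0,-4,0],[0,0,-4,0],[0,0,-4,0]]]' 1 25
python3 -c "
from h import *
go(.575,-.1145,.0365,.15)"
```

```text
t: 16.45
eef_pos: [0.535, 0.241, 0.132]
ee_rot: [3.141, 0.002, 0.15]
force: [0.8, -0.5, -1.1]
width: 0.0201
gripper_force: 25.0
row [-0.54 14.3   3.82 -0.  ] at [0.535 0.241 0.132] 0.15 t 16.45
```

```bash
python3 - <<'E'
from h import *
p,d=arm.grab_frame("scene")
m=np.zeros((480,640),bool);m[85:190,370:530]=1
P=pts("scene",d,m);P=P[(P[:,2]>.02)&(P[:,0]>.35)&(P[:,0]<.75)&(P[:,1]<-.15)&(P[:,1]>-.4)]
for x in np.arange(.4,.72,.04):
    Q=P[abs(P[:,0]-x)<.02]
    if len(Q)>5: print(round(x,2),"ymax %.3f zmax %.3f"%(Q[:,1].max(),np.percentile(Q[:,2],98)))
E
```

```text
0.4 ymax -0.275 zmax 0.059
0.44 ymax -0.266 zmax 0.060
0.48 ymax -0.257 zmax 0.060
0.52 ymax -0.249 zmax 0.060
0.56 ymax -0.236 zmax 0.060
0.6 ymax -0.233 zmax 0.060
0.64 ymax -0.294 zmax 0.060
0.68 ymax -0.274 zmax 0.037
```

Clear: the box is only 60 mm high and farther out than the gripper reaches.

```bash
python3 -m crank '[[[0,2.3,0,0],[0,4.6,0,0],[-0.2,6.9,0,0],[-0.4,9.2,0,0],[-0.54,11.5,0,0],[-0.54,13.3,0,0],[-0.54,14.3,0,0],[-0.54,14.3,1.2,0],[-0.54,14.3,2.4,0],[-0.54,14.3,3.3,0],[-0.54,14.3,3.5,0],[-0.54,14.3,3.5,0]]]'
python3 -m crank '[[[0,0,0,0],[0,0,0,0]]]'
python3 -c "
from h import *
go(.575,-.1145,.0365,.15)"
```

```text
t: 18.0
eef_pos: [0.5757, -0.1141, 0.0456]
ee_rot: [3.141, 0.001, 0.15]
force: [0.1, 0.1, -0.4]
width: 0.0199
gripper_force: 25.0
t: 18.25
eef_pos: [0.5763, -0.1139, 0.0467]
ee_rot: [3.141, -0.002, 0.15]
force: [-0.4, -0.8, -1.8]
width: 0.0199
gripper_force: 25.0
row [-0.06  0.01  0.41  0.  ] at [ 0.5763 -0.1139  0.0467] 0.15 t 18.25
```

```bash
python3 -m crank '[[[0,0,0.15,0],[0,0,0.3,0],[0,0,0.4,0],[0,0,0.4,0],[0,0,0.4,0]]]'
```

```text
t: 18.88
eef_pos: [0.5763, -0.1141, 0.0374]
ee_rot: [3.141, -0.001, 0.151]
force: [-3.9, 1.5, 13.7]
width: 0.0198
gripper_force: 25.0
```

```bash
python3 -m crank '[[[0,0,0,0],[0,0,0,0],[0,0,0,0],[0,0,-1,0],[0,0,-3.5,0],[-1,-2,-5,2],[-2,-4,-5,4],[-2,-6,-5,6],[-2,-8,-5,8],[-2,-8,-5,10],[-2,-8,-5,11.7],[-2,-8,-5,11.7]]]' 0.4
python3 - <<'E'
from loc import *
T=wristT();p,d=save("wrist","pics/w3.png")
loc("wrist",["adapter_center","elbow_center"],T=T,d=d)
r=arm.trace("elbow_center","wrist")[0];P=pts("wrist",d,r["mask"],T);Q=P[(P[:,2]>.016)&(P[:,2]<.03)]
print("elbow",r["score"],cv2.minAreaRect((Q[:,:2]*1000).astype(np.float32)),len(Q))
go(.491,.142,.08,-.873)
E
```

```text
t: 20.38
eef_pos: [0.4963, 0.0765, 0.1606]
ee_rot: [3.141, 0.0, -0.87]
force: [-0.0, 0.8, 0.1]
width: 0.0527
gripper_force: 0.0
elbow_center 0.85 [266. 251.  33.  46.] ztop0.035 top rect [488.4 142.3] [15.2  3.7] 33.8 circ [487.4 143.8] 7.6
elbow 0.85 ((497.8057861328125, 131.49090576171875), (24.714391708374023, 41.792396545410156), 41.40941619873047) 1009
row [-2.16 -1.53  3.23  0.04] at [0.4965 0.0761 0.1607] -0.869 t 20.575
```

View pics/w3.png

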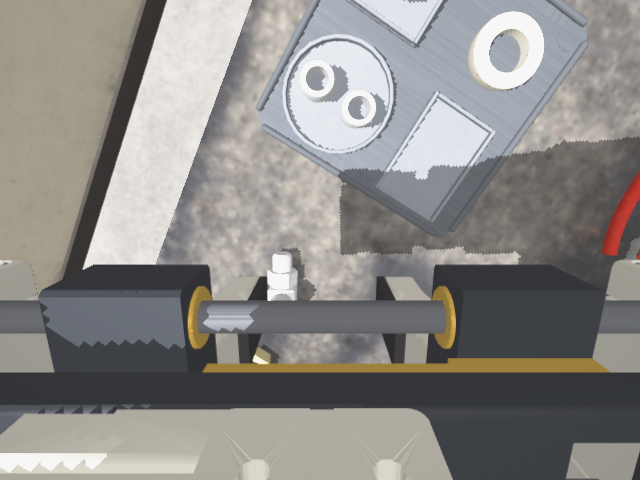

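The elbow at (282,275) lies along the tool's x axis. The ferrules are still upright at (317,80) and (358,107).

```bash
python3 -m crank '[[[-1.1,-0.8,0,-0.1],[-2.16,-1.53,0,-0.1],[-2.16,-1.53,0.5,-0.1],[-2.16,-1.53,2.5,-0.1],[-2.16,-1.53,4,-0.1],[-2.16,-1.53,5.3,-0.1],[-2.16,-1.53,5.95,-0.1],[-2.16,-1.53,5.95,-0.1],[-2.16,-1.53,5.95,-0.1]]]'
python3 -m crank '[[[0,0,0,0],[0,0,0,0],[0,0,0,0],[0,0,0,0],[0,0,0,0],[0,0,0,0],[0,0,-1,0],[0,0,-3,0],[0,0,-3,0],[0,0,-3,0]]]' 1 30
python3 - <<'E'
from h import *
c=np.array([.4633,-.0335]);n=np.array([np.cos(np.radians(98.8)),np.sin(np.radians(98.8))])
g=c+n*.003
go(g[0],g[1],.017,np.radians(-81.2))
E
```

```text
t: 21.7
eef_pos: [0.4913, 0.142, 0.0125]
ee_rot: [-3.141, -0.0, -0.862]
force: [0.3, 0.7, 0.1]
width: 0.0526
gripper_force: 0.0
t: 22.95
eef_pos: [0.4905, 0.1421, 0.0867]
ee_rot: [-3.141, 0.0, -0.863]
force: [-0.1, -0.1, -2.0]
width: 0.0256
gripper_force: 30.0
row [4.53 5.33 2.79 6.35] at [0.4905 0.1421 0.0867] -0.863 t 22.95
```

```bash
python3 -m crank '[[[1.1,1.3,0,1.6],[2.2,2.6,0,3.2],[3.4,4,0,4.8],[4.53,5.33,0,6.35],[4.53,5.33,0,6.35],[4.53,5.33,1,6.35],[4.53,5.33,1.8,6.35],[4.53,5.33,2.3,6.35],[4.53,5.33,2.4,6.35],[4.53,5.33,2.4,6.35],[4.53,5.33,2.4,6.35]]]'
python3 -c "
from h import *
go(.4628,-.0305,.0165,np.radians(-81.2))"
```

```text
t: 24.32
eef_pos: [0.4639, -0.0302, 0.0276]
ee_rot: [-3.14, 0.0, -1.416]
force: [-0.0, 0.5, -1.3]
width: 0.0254
gripper_force: 30.0
row [0.   0.05 0.45 0.01] at [ 0.4639 -0.0302  0.0276] -1.416 t 24.325
```

```bash
python3 -m crank '[[[0,0.05,0.15,0],[0,0.05,0.3,0],[0,0.05,0.4,0],[0,0.05,0.42,0],[0,0.05,0.42,0],[0,0.05,0.42,0]]]'
```

```text
t: 25.08
eef_pos: [0.4621, -0.0308, 0.0172]
ee_rot: [3.141, -0.0, -1.416]
force: [-4.0, 0.3, 12.1]
width: 0.0259
gripper_force: 30.0
```

```bash
python3 -m crank '[[[0,0,0,0],[0,0,0,0],[0,0,0,0],[0,0,-1,0],[0,0,-3,0],[0,1,-5.5,-2],[0,2,-8,-4],[0.6,2,-9,-6],[0.6,2,-9,-8],[0.6,2,-9,-10],[0.6,2,-9,-12],[0.6,2,-9,-14]]]' 0.4
python3 -m crank '[[[0,0,0,-2],[0,0,0,-4],[0,0,0,-4],[0,0,0,-4]]]'
python3 - <<'E'
from loc import *
T=wristT();p,d=save("wrist","pics/w4.png")
loc("wrist",["small_ferrule_a_center","adapter_center","elbow_center","square_pan","round_pan"],T=T,d=d)
im=cv2.imread("pics/w4.png");cv2.imwrite("pics/w4c.png",cv2.resize(im[30:290,200:550],(800,594)))
r=arm.trace("elbow_center","wrist")[0];P=pts("wrist",d,r["mask"],T);Q=P[(P[:,2]>.022)&(P[:,2]<.036)]
print("elbow body",cv2.minAreaRect((Q[:,:2]*1000).astype(np.float32)),np.percentile(Q[:,2],[10,50,90]))
E
```

```text
t: 26.58
eef_pos: [0.4149, -0.0532, 0.2414]
ee_rot: [-3.142, 0.0, -0.189]
force: [0.4, -0.7, 0.1]
width: 0.0526
gripper_force: 0.0
t: 27.08
eef_pos: [0.415, -0.0532, 0.2415]
ee_rot: [3.142, 0.0, 0.15]
force: [-0.6, -0.2, -0.2]
width: 0.0526
gripper_force: 0.0
small_ferrule_a_center 0.6 [296.  75.  24.  33.] ztop0.035 top rect [539.8 -20.3] [25.3 25.6] 8.4 circ [540.4 -19.9] 13.5
adapter_center 0.79 [392.  53.  32.  32.] ztop0.052 top rect [ 575.  -114.1] [20.5 20.4] 68.7 circ [ 575.2 -114.5] 10.7
adapter_center 0.61 [278. 158.  60.  26.] ztop0.051 top rect [461.3 -19. ] [20.  20.3] 52.6 circ [461.1 -19. ] 10.5
elbow_center 0.66 [282. 156.  56.  27.] ztop0.051 top rect [461.3 -19. ] [20.  20.3] 52.6 circ [461.1 -19. ] 10.5
square_pan 0.71 [372.  34.  69.  72.] ztop0.013 top rect [ 574.7 -115.2] [65.7 66.2] 8.8 circ [ 574.6 -115.5] 45.7
round_pan 0.6 [265.  22.  91.  98.] ztop0.013 top rect [559.4 -18.4] [90.9 90.6] 44.9 circ [559.7 -18.4] 45.9
elbow body ((463.66192626953125, -34.24885940551758), (25.667570114135742, 56.79897689819336), 8.648065567016602) [0.02442155 0.02928528 0.0313275 ]
```

View pics/w4c.png

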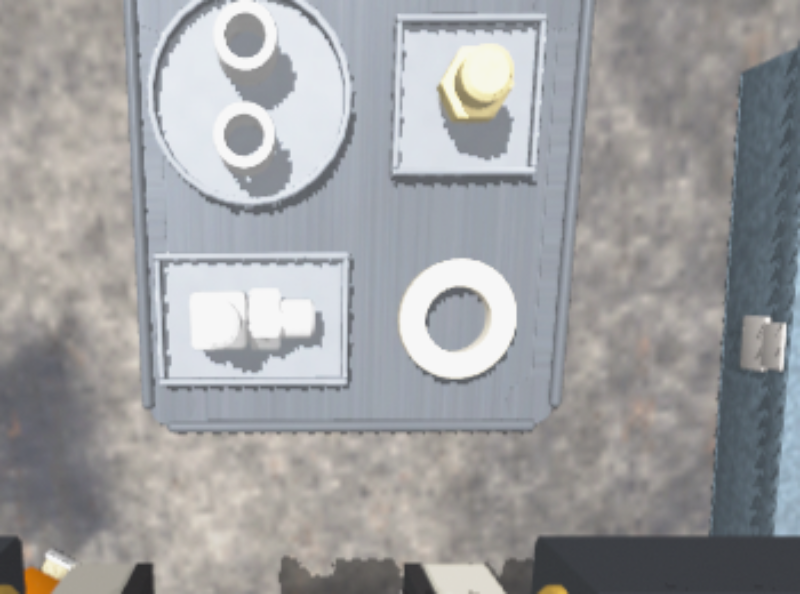

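All four parts sit centred on their pan floors: the ferrules at (245,35) and (244,137), the adapter at (478,80) and the elbow lengthwise at (252,318). The measured top heights match. Handing in.

```bash
python3 -c "
from station import arm
print(arm.job_done())"
```

```text
the job is handed in; nothing more can be done
None
```

The hose-repair kit is made up and handed in at about 27 s: both small ferrules, the adapter and the elbow sit on the floors of their pans, and I did not move the bigger ferrules or the nut.

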